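# Find the filled press weight by feel and slide it home on the glue press

## Robot

A 6-joint arm with a two-finger parallel gripper is mounted at the origin on the work surface. World frame = base frame: x ahead of the robot, y to its left, z up, the work surface at z = 0. Lengths are in mm, angles in rad, forces in N, time in s.
With the tool pointing down it reaches from about 350 to 875 mm from the base axis. Payload 4.2 kg.
Tool frame: the origin (TCP) lies between the finger pads; the fingertips stand 8 mm ahead of it and the grasp point (between the pads) lies 11 mm behind it; z points along the fingers, y is the line along which they close (so a half turn about z gives the same grasp; the last joint's range is limited). The gripper opens to 85 mm and grips with 20 to 120 N. Pads are 22 mm wide; open, the fingers measure 114 mm over their backs; the gripper's body (76 mm by 85 mm) begins 54 mm behind the grasp point. The pads swing forward as they close: fully open they stand 13 mm farther back than shut.
Start: joints at [1.413, 0.385, 0.008, 0, -1.194, -0.259], TCP at [252.989, 571.485, 239.312] pointing down, gripper open.
Joint ranges: [-3.14, 3.14], [-1.21, 2.06], [-1.07, 1.41], [-3.16, 2.05], [-2.99, -0.16], [-3.1, 3.1]. Speed limits (rad/s): [2.79, 2.79, 3.14, 3.14, 3.14, 3.14].

## Interface

Orientations are given as a unit quaternion [x, y, z, w].
In Python, from bench import read_state, get_image, camera_params, job_done gives the robot as it stands.
- The arm moves only by the tool drive_tool, never from a script. Its argument "moves" is a list that holds one entry, the list of rows, each a list of 7 numbers: the shift along the tool's x, y, z in m, then the turn, a rotation vector about the tool's x, y, z in rad, then the closure in counts, from 0 (fully open) to 255 (shut). A call has 1 to 8 rows; each row shifts and turns the commanded pose from where the row before left it, along the tool's axes as they then stand; what a row does not reach is not made up. A row lasts 1/12 s, in which the tool goes at most 41.7 mm and 7.16 degrees, less where a joint would pass 70% of its speed; a pose out of reach is approached as far as the arm can. A call is refused whole if a number of a shift passes 0.0417 or a number of a turn 0.125, either way. A call with a gripper value outside its range is refused whole. The fingers move at their own pace and stop on an object; the grip force is fixed at half the most. Time passes only in rows, so rows that do not move let the fingers close. It gives the time, the measured TCP pose, the force and the opening at its end, in the units of the state.
- read_state(): the state, without advancing time (a new reading comes with each control period).
- get_image(name): name is "scene" or "top"; returns the picture (400x640x3 uint8, blue, green, red); there is no depth.
- camera_params(name): a dict with "mtx" (3x3 intrinsics, pixels), "dist" ([k1, k2, p1, p2, k3] as OpenCV has them; the pictures are not rectified), "extrinsics" (4x4, takes a point from camera to world coordinates). Camera axes: x right, y up, looking along -z (the intrinsics and any distortion apply to the point x, -y, -z); pixel columns grow to the right and rows downward; lengths in mm; the calibration is good to about 2 mm. A picture is of the moment at which its call begins. camera_params takes no time and is no camera call.
- job_done(): hands the job in, once; it reports no verdict.
The state is a dict: "clock": time; "joints": joint angles; "joint_vel": joint speeds; "joint_efforts": joint torques, N m; "position": TCP position; "ee_rot": TCP orientation; "contact_force": force on the tool from outside, world axes, zero at the start; "wrist_torque": the same for the moment, N m; "gripper_width": finger opening in mm.
Only numpy, scipy, OpenCV 4.12 (cv2) and the standard library are available. Lean on these libraries where they do the work, as an engineer would, in place of code of your own. Each camera call takes 0.05 s, during which the arm holds its last target. There are 200 camera calls.

## Task

One of the three look-alike weight cartridges is filled and much heavier than the other two: find it by its weight, slide it along the guide of the glue press from the front until it is fully home at the stop with the side rollers snapped into its notches, and let go, so that its weight alone holds the press deck down. The other two cartridges must end up standing upright on the bench, and everything else stays where it is.

Things in the scene. Friction and masses are not known exactly. Their poses are not given: they have to be found in the camera images.
- cartridge_a: One of three look-alike weight cartridges: grey box 110 x 70, 52 mm high overall, on a base flange 120 (x) x 90 (y) x 8 mm with a notch at mid-length of each long edge; on top a dark wooden fin along x, 70 long, 20 wide, 52 to 86 mm up: pinch it across y, 75 mm up. Same turned half round. Origin: centre of underside, z up. One of the three (it varies) weighs 0.74-0.86 kg, the others 0.27-0.33 kg.
- cartridge_b: Looks exactly like cartridge_a: same sizes, origin and axes. Any of the three may be the filled, heavy one; nothing to be seen tells which. All start upright on the bench.
- cartridge_c: Looks exactly like cartridge_a: same sizes, origin and axes. Any of the three may be the filled, heavy one; nothing to be seen tells which. All start upright on the bench.
- seat (a point): Point on the aluminium deck's floor, 52 mm above the bench with the deck up, where the centre of the underside of a fully home cartridge lies; moves with the deck. x: sliding-in direction (away from the robot, within 0.2 rad of world x), z up. A fixed stop 20 mm high ends the travel with the cartridge 1 mm past this point.
- mouth (a point): Middle of the guide's open end, on the deck floor, at x = -60 mm in the seat's axes. From here to the stop: side walls 94 mm apart (flange 90) under lips 76 mm apart (box 70); the flange slot is 12 mm high, lip tops 17 mm up, so a cartridge enters only from this end. Two flared cheeks 12 mm high reach 27 mm ahead of it and lead the flange in.
- roller (a point): Top of the left one of two small sprung steel rollers, left and right of the seat (y = +-49.5 mm, 10.5 mm above the deck floor). They stand 2.5 mm inside the flange's edge line: the leading end meets them about 60 mm before home, pushing past takes 4 to 12 N; at home they snap into the notches and hold the cartridge.
- tongue (a point): Middle of the open, flat loading tongue on the same deck floor, at x = -130 mm in the seat's axes (same axes). The tongue is 114 mm wide, from x = -185 mm to the mouth, free above. A cartridge centred here, along x, is in front of the guide and lined up with it.
- deck (a joint): How far the sprung deck of the press has sunk, m: 0 = up (as at the start), 0.008 = fully down on the glued wooden blanks. It takes more than 5 N to start it down and 6.6 N to bring it fully down, so only the filled cartridge (7.3 to 8.4 N) sinks it, an empty one does not; it may already sink while the filled one stands on the tongue.
- glue_jar: White jar, 68 mm across, 85 mm high. Bystander, to be left where it is. Origin: centre of its underside.
- tape_core: Cardboard ring, 100 mm across, 45 mm high. Bystander, to be left where it is. Origin: centre of its underside.
- thread_spool: Light wooden spool, 52 mm across, 60 mm high. Bystander, to be left where it is. Origin: centre of its underside.
- mallet: Hammer lying flat, 240 mm long. Bystander, to be left where it is. Origin: on the tool, under it.
- awl: Awl lying flat, 150 mm long. Bystander, to be left where it is. Origin: on the tool, under it.
- wood_disc: Light wooden disc, 84 mm across, 24 mm high. Bystander, to be left where it is. Origin: centre of its underside.
- brush_pot: Open white pot, 80 mm across, 95 mm high. Bystander, to be left where it is. Origin: centre of its underside.

How it is judged (in metres and radians):
At the end, for the whole second after the job is handed in: Deck down more than 5.5 mm under one cartridge that is home (origin within 4 mm of the seat along and across the guide, at most 4 mm above the deck floor); the other two stand upright (0.1 rad) on the bench (underside within 6 mm of it); all three at rest (value of joint deck above 0.0055 m and ((x of cartridge_a in the frame of seat between -0.004 and 0.004 m and y of cartridge_a in the frame of seat between -0.004 and 0.004 m and z of cartridge_a in the frame of seat below 0.004 m and linear speed of each of cartridge_a, cartridge_b, cartridge_c below 0.02 m/s and height (world z) of cartridge_b between -0.006 and 0.006 m and angle between each of cartridge_b, cartridge_c's own z axis and vertical below 0.1 rad and height (world z) of cartridge_c between -0.006 and 0.006 m) or (x of cartridge_b in the frame of seat between -0.004 and 0.004 m and y of cartridge_b in the frame of seat between -0.004 and 0.004 m and z of cartridge_b in the frame of seat below 0.004 m and linear speed of each of cartridge_b, cartridge_a, cartridge_c below 0.02 m/s and height (world z) of cartridge_a between -0.006 and 0.006 m and angle between each of cartridge_a, cartridge_c's own z axis and vertical below 0.1 rad and height (world z) of cartridge_c between -0.006 and 0.006 m) or (x of cartridge_c in the frame of seat between -0.004 and 0.004 m and y of cartridge_c in the frame of seat between -0.004 and 0.004 m and z of cartridge_c in the frame of seat below 0.004 m and linear speed of each of cartridge_c, cartridge_a, cartridge_b below 0.02 m/s and height (world z) of cartridge_a between -0.006 and 0.006 m and angle between each of cartridge_a, cartridge_b's own z axis and vertical below 0.1 rad and height (world z) of cartridge_b between -0.006 and 0.006 m))); the robot touches nothing.
It fails at once if a bystander is moved by more than 40 mm (distance of any of glue_jar, tape_core, thread_spool, mallet, awl, wood_disc, brush_pot from where it was at the start of the episode above 0.04 m).
It also fails if it takes over 72 s, if anything falls off the work surface, if the arm or the gripper's body presses on something with over 40 N, if the wrist force passes 120 N, or if a joint passes its speed limit or range.

## Working session

There is one attempt and no reset: what is moved stays moved. The work goes in short steps, Python scripts to look and compute and a tool call to move; the robot and the scene stay as the last step left them, time stands still between calls to the robot, and variables do not carry over. Pictures are saved under pics/ and viewed, on a budget of 10 in all, crops included, one or two more only if the job needs it, and the job is handed in when it is done.

Besides the shell and the picture viewer there is one more tool, called as name(argument=value, ...), one argument or row to a line, values as JSON. drive_tool: Moves the arm, as the interface text tells. Its arguments: {"type":"object","properties":{"moves":{"type":"array"}},"required":["moves"]}

```bash
mkdir -p pics; ls; python3 - <<'E'
from bench import *
import cv2
for n in("scene","top"):
    cv2.imwrite(f"pics/{n}0.png",get_image(n)); p=camera_params(n); print(n,p)
print(read_state())
E
```

```text
pics
scene {'mtx': array([[469.59025769,   0.        , 322.14907307],
       [  0.        , 469.59025769, 198.75548379],
       [  0.        ,   0.        ,   1.        ]]), 'dist': array([-0.1091888,  0.       ,  0.       ,  0.       ,  0.       ]), 'extrinsics': array([[-8.81016935e-01, -3.36274823e-01,  3.32758776e-01,
         9.48095113e+02],
       [ 4.73009489e-01, -6.38682838e-01,  6.06915361e-01,
         6.09029766e+02],
       [ 8.43696387e-03,  6.92100770e-01,  7.21751579e-01,
         9.24341011e+02],
       [ 0.00000000e+00,  0.00000000e+00,  0.00000000e+00,
         1.00000000e+00]])}
top {'mtx': array([[413.76572088,   0.        , 316.23132639],
       [  0.        , 413.76572088, 198.85686802],
       [  0.        ,   0.        ,   1.        ]]), 'dist': array([-0.0623909,  0.       ,  0.       ,  0.       ,  0.       ]), 'extrinsics': array([[ 6.53721669e-03,  9.91172613e-01, -1.32416446e-01,
         3.96833568e+02],
       [-9.99905688e-01,  8.07857613e-03,  1.11063490e-02,
        -7.23589387e+01],
       [ 1.20780453e-02,  1.32331353e-01,  9.91131946e-01,
         1.26814292e+03],
       [ 0.00000000e+00,  0.00000000e+00,  0.00000000e+00,
         1.00000000e+00]])}
{'clock': 0.1, 'joints': array([ 1.41260266e+00,  3.85474435e-01,  6.74039799e-03, -4.16640509e-04,
       -1.19399037e+00, -2.58585649e-01]), 'joint_vel': array([ 2.53923113e-04, -1.41874897e-03,  3.42600788e-03, -1.02579539e-04,
        4.86155335e-05,  1.17278699e-03]), 'joint_efforts': array([-6.91847636e-04, -3.93320990e+01,  1.88927722e+01,  4.19788867e+00,
       -2.60731082e-03,  3.50200636e-06]), 'position': array([252.80175497, 571.03221706, 238.32818467]), 'ee_rot': array([ 9.78348966e-01, -2.06959742e-01, -1.45016868e-04,  9.72543204e-04]), 'contact_force': array([-0.08343303, -0.08806295,  0.54769213]), 'wrist_torque': array([-0.01363082, -0.00763397, -0.0008542 ]), 'gripper_width': 85.21592720412347}
```

View pics/top0.png

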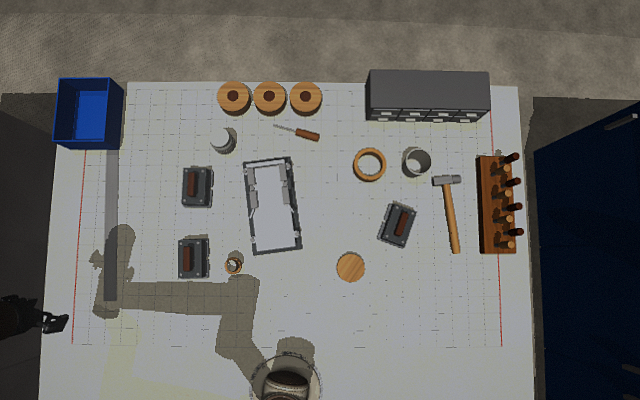

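View pics/scene0.png

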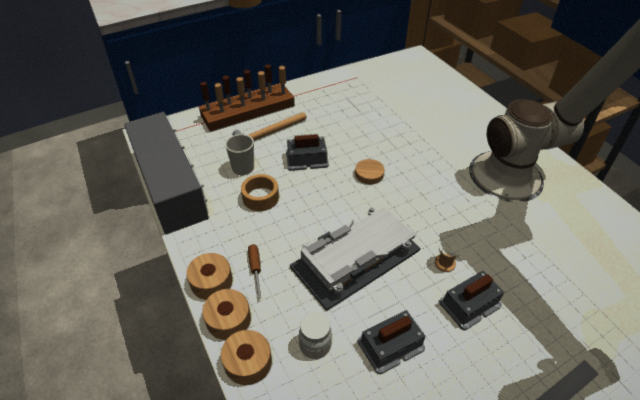

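Top view: cartridges at pixels (197,186), (193,258) and (399,224). The press is at (272,205) with its open end facing the robot, at the bottom. Next I measure the fins and zoom in on the press.

```bash
cat > h.py <<'E'
import numpy as np, cv2
from bench import *
def ray(n,uv):
    p=camera_params(n); E=p["extrinsics"]
    q=cv2.undistortPoints(np.array(uv,float).reshape(-1,1,2),p["mtx"],p["dist"]).reshape(-1,2)
    d=np.c_[q[:,0],-q[:,1],-np.ones(len(q))]@E[:3,:3].T
    return E[:3,3],d
def onz(n,uv,z):
    c,d=ray(n,uv); return c+d*((z-c[2])/d[:,2])[:,None]
def proj(n,X):
    p=camera_params(n); E=p["extrinsics"]
    q=(np.atleast_2d(X)-E[:3,3])@E[:3,:3]*[1,-1,-1]
    return cv2.projectPoints(q.reshape(-1,1,3),np.zeros(3),np.zeros(3),p["mtx"],p["dist"])[0].reshape(-1,2)
def fins(n,img,z=86):
    h=cv2.cvtColor(img,cv2.COLOR_BGR2HSV)
    m=cv2.inRange(h,(0,90,25),(12,255,150))|cv2.inRange(h,(172,90,25),(180,255,150))
    m=cv2.morphologyEx(m,cv2.MORPH_OPEN,np.ones((2,2)))
    out=[]
    for c in cv2.findContours(m,0,2)[0]:
        if cv2.contourArea(c)<80: continue
        b=cv2.boxPoints(cv2.minAreaRect(c)); W=onz(n,b,z)
        e=[W[1]-W[0],W[2]-W[1]]; L=max(e,key=lambda v:np.hypot(*v[:2]))
        out.append((b.mean(0).round(1),W.mean(0)[:2].round(1),[round(float(np.hypot(*v[:2]))) for v in e],round(float(np.arctan(L[1]/L[0])),3)))
    return out
E
python3 - <<'E'
from h import *
for n in("top","scene"):
    for f in fins(n,cv2.imread(f"pics/{n}0.png")): print(n,*f)
t=cv2.imread("pics/top0.png")[150:262,232:312]
s=cv2.imread("pics/scene0.png")[200:305,285:425]
a=cv2.resize(t,None,fx=5,fy=5,interpolation=2); b=cv2.resize(s,(400,300),interpolation=2)
c=np.zeros((560,800,3),np.uint8); c[:560,:400]=a; c[:300,400:]=b; cv2.imwrite("pics/press.png",c)
E
```

```text
top [187.  259.5] [378.3 280. ] [17, 65] 0.041
top [402.3 224.8] [ 481.8 -333.6] [70, 20] -0.366
top [191.4 185. ] [592.5 276.9] [65, 17] -0.01
top [307.7 135.5] [742.9 -59.3] [22, 68] 1.306
scene [245.5 352.5] [882.1 192.9] [29, 31] 1.171
scene [396.  327.5] [598.8 283.2] [72, 22] -0.028
scene [226. 309.] [881.4  86.5] [29, 28] -0.476
scene [479.5 285. ] [384.  286.2] [72, 23] 0.087
scene [208.5 270.5] [881.7 -20.9] [29, 29] 1.229
scene [307.  138.2] [ 487.3 -324.8] [63, 21] -0.378
```

View pics/press.png

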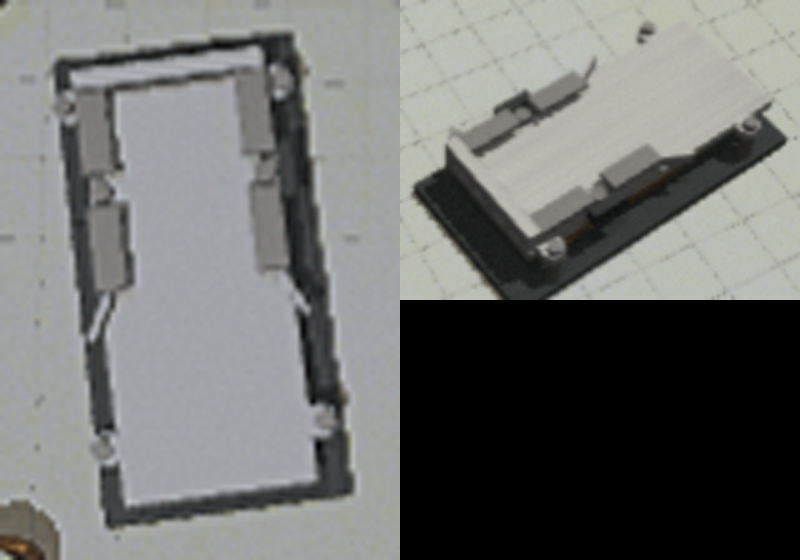

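The crop shows the tongue at the bottom, with front corners near crop (123,508) and (318,486). The lips' inner edges run (113,92)→(131,290) and (239,78)→(258,270). The rollers are at about (103,188) and (265,166). I'll turn these into world positions.

```bash
python3 - <<'E'
from h import *
T=lambda *p:[((x+.5)/5-.5+232,(y+.5)/5-.5+150) for x,y in p]
S=lambda *p:[((x+.5)*.35-.5+285,(y+.5)*.35-.5+200) for x,y in p]
def sh(l,n,p,z):
    w=onz(n,p,z)[:,:2]; d=w[1]-w[0]; print(l,w.round(1).tolist(),'len',np.hypot(*d).round(1),'mid',w.mean(0).round(1),'ang',np.arctan2(d[1],d[0]).round(3))
sh("front",'top',T((123,508),(318,486)),52)
sh("tongueL",'top',T((123,508),(108,345)),52)
sh("tongueR",'top',T((318,486),(303,325)),52)
sh("lipL",'top',T((131,290),(113,92)),69)
sh("lipR",'top',T((258,270),(239,78)),69)
sh("rollers",'top',T((103,188),(265,166)),62.5)
sh("rollersS",'scene',S((600,190),(518,115)),62.5)
# automatic: white floor mask at rows -> edges
g=cv2.cvtColor(cv2.imread("pics/top0.png"),cv2.COLOR_BGR2GRAY)
for y in(220,226,232,238,244): print(y,g[y,246:302].tolist())
for y in(172,178,194,200): print(y,g[y,244:296].tolist())
E
```

```text
front [[403.8, 88.2], [417.5, -25.5]] len 114.5 mid [410.7  31.4] ang -1.451
tongueL [[403.8, 88.2], [499.1, 99.3]] len 96.0 mid [451.5  93.8] ang 0.116
tongueR [[417.5, -25.5], [511.9, -15.4]] len 94.9 mid [464.7 -20.4] ang 0.106
lipL [[529.9, 84.3], [647.5, 98.0]] len 118.3 mid [588.7  91.2] ang 0.116
lipR [[542.3, 10.5], [656.5, 23.7]] len 115.0 mid [599.4  17.1] ang 0.115
rollers [[591.1, 103.3], [605.0, 7.9]] len 96.4 mid [598.   55.6] ang -1.426
rollersS [[303.5, 255.1], [312.2, 163.2]] len 92.3 mid [307.9 209.1] ang -1.476
220 [165, 168, 164, 66, 60, 61, 68, 133, 171, 167, 163, 164, 163, 163, 163, 161, 161, 163, 162, 163, 161, 165, 163, 162, 163, 161, 164, 164, 164, 163, 163, 165, 165, 164, 163, 163, 164, 164, 164, 164, 163, 163, 164, 164, 166, 161, 80, 28, 45, 71, 63, 56, 100, 177, 167, 165]
226 [162, 163, 167, 155, 55, 63, 62, 81, 179, 167, 163, 164, 162, 162, 163, 165, 162, 165, 164, 163, 163, 164, 164, 162, 163, 163, 165, 162, 164, 163, 161, 162, 164, 163, 163, 163, 163, 163, 162, 166, 164, 163, 164, 165, 165, 169, 161, 68, 29, 51, 73, 69, 57, 71, 147, 170]
232 [163, 162, 
[... 1127 characters left out ...]
, 173, 164, 161, 164, 164, 164, 161, 163, 164, 162, 163, 162, 165, 163, 163, 162, 163, 163, 164, 162, 163, 164, 163, 162, 136, 121, 124, 125, 125, 128, 119, 49, 61, 60, 51, 42, 39, 92, 174, 164]
194 [165, 166, 66, 46, 46, 82, 129, 126, 126, 122, 125, 118, 60, 94, 175, 166, 161, 163, 162, 164, 161, 163, 164, 164, 164, 162, 164, 163, 163, 164, 162, 164, 164, 164, 163, 163, 165, 161, 139, 122, 124, 125, 124, 128, 121, 30, 36, 40, 54, 64, 47, 92]
200 [164, 168, 150, 54, 62, 65, 103, 129, 124, 124, 127, 123, 110, 69, 137, 170, 163, 165, 162, 162, 162, 164, 161, 162, 162, 163, 163, 164, 163, 163, 163, 162, 162, 164, 163, 165, 163, 165, 158, 126, 125, 125, 127, 127, 125, 93, 33, 36, 47, 68, 64, 58]
```

```bash
python3 - <<'E'
from h import *
tl=onz('top',[(252.7,220),(253.4,226),(254.2,232),(255.6,244)],52)
tr=onz('top',[(291.6,220),(292.5,226),(294.2,238),(294.8,244)],52)
ll=onz('top',[(252.5,172),(253.6,178),(255.6,194),(256.5,200)],69)
lr=onz('top',[(279,172),(279.9,178),(282.1,194),(282.7,200)],69)
# joint fit: y = a + tan*x + s*half/cos
A=[];b=[]
for P,s in((tl,57),(tr,-57),(ll,38),(lr,-38)):
    for p in P: A.append([1,p[0]-500]); b.append(p[1]-s/np.cos(.113))
A=np.array(A);b=np.array(b)
k,r,*_=np.linalg.lstsq(A,b,rcond=None); print(k,np.arctan(k[1]),(A@k-b).round(1))
for n,P in(("tongue",np.r_[tl,tr]),):print(np.polyfit(tl[:,0],tl[:,1],1),np.polyfit(tr[:,0],tr[:,1],1),np.polyfit(ll[:,0],ll[:,1],1),np.polyfit(lr[:,0],lr[:,1],1))
yaw=np.arctan(k[1]); x=595.5; print("seat",x,k[0]+k[1]*(x-500))
# scene check: front edge tongue corners & rollers projected
s=np.array([x,k[0]+k[1]*(x-500)]);u=np.array([np.cos(yaw),np.sin(yaw)]);v=np.array([-u[1],u[0]])
im=cv2.imread("pics/scene0.png"); t=cv2.imread("pics/top0.png")
pts=[(-185,57,52),(-185,-57,52),(-60,57,52),(-60,38,69),(-60,-38,69),(61,38,69),(61,-38,69),(0,49.5,62.5),(0,-49.5,62.5),(61,38,72),(61,-38,72)]
W=np.array([[*(s+a*u+c*v),z] for a,c,z in pts])
def crop(n,im,x0,y0,w,h,f):
    c=cv2.resize(im[y0:y0+h,x0:x0+w],None,fx=f,fy=f,interpolation=2)
    for p in proj(n,W): cv2.circle(c,tuple(int(round(q)) for q in ((p-[x0,y0]+.5)*f-.5)),2,(0,0,255),-1)
    return c
a=crop("top",t,232,150,80,112,5);b=crop("scene",im,285,200,140,105,2.85)
c=np.zeros((560,800,3),np.uint8);c[:560,:400]=a;c[:b.shape[0],400:400+b.shape[1]]=b[:,:400];cv2.imwrite("pics/chk.png",c)
E
```

```text
[43.62142879  0.14196027] 0.1410180046630522 [-0.4 -0.4 -0.1 -0.1 -0.5 -0.1  0.4 -0.1 -1.6 -0.4 -0.   0.6  0.2  0.6
  1.2  0.7]
[ 0.14672057 28.06498055] [  0.14861786 -87.73426749] [ 0.16385796 -1.75901372] [  0.15006851 -71.10516636]
seat 595.5 57.178634143633374
```

View pics/chk.png

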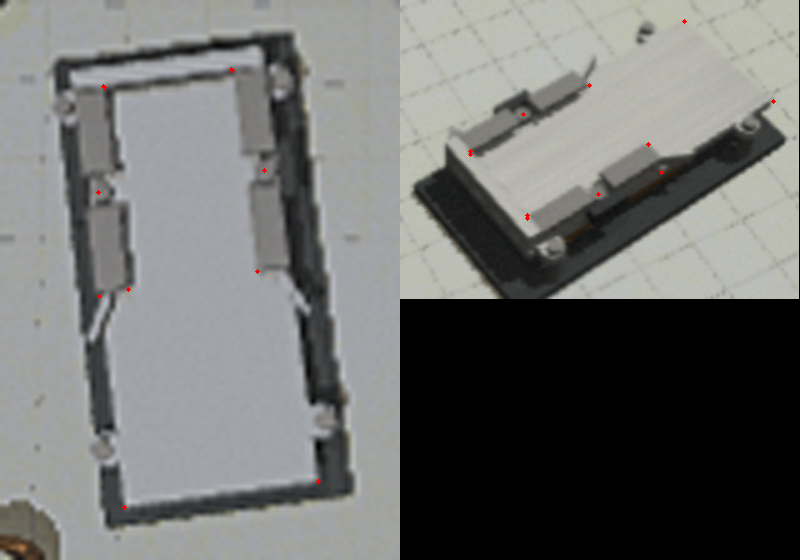

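Projected points land within about 1–2 px of the edges in both views. Yaw is still the loosest value, so I'll refine it with sub-pixel edges over many rows.

```bash
python3 - <<'E'
from h import *
g=cv2.cvtColor(cv2.imread("pics/top0.png"),cv2.COLOR_BGR2GRAY).astype(float)
def edge(rows,start,step,lev):
    o=[]
    for r in rows:
        c=int(start(r))
        while g[r,c]>lev: c+=step
        a,b=g[r,c-step],g[r,c]; o.append((c-step+step*(a-lev)/(a-b),r))
    return np.array(o)
mid=lambda r:264+ (r-165)*.13
def fit(l,e,z):
    w=onz('top',e,z); x,y=w[:,0],w[:,1]; k=np.polyfit(x,y,1)
    for _ in range(3):
        m=abs(np.polyval(k,x)-y)<1.5; k=np.polyfit(x[m],y[m],1)
    print(l,'ang',np.arctan(k[0]).round(4),'y@460,595',np.polyval(k,[460,595]).round(1),m.sum(),len(m))
R=range(212,250)
fit('tongL',edge(R,mid,-1,115),52);fit('tongR',edge(R,mid,1,115),52)
R=[*range(169,183),*range(189,203)]
fit('lipR',edge(R,mid,1,142),69)
# left: bottom of lip inner edge (z=64) occludes floor
fit('lipL(z64)',edge(R,mid,-1,115),64)
# front edge
o=[]
for c in range(260,292):
    r=235
    while g[r,c]>115: r+=1
    o.append((c,r-1+(g[r-1,c]-115)/(g[r-1,c]-g[r,c])))
w=onz('top',o,52);k=np.polyfit(w[:,1],w[:,0],1);print('front ang',-np.arctan(k[0]),'x@y=35',np.polyval(k,35))
E
```

```text
tongL ang 0.1363 y@460,595 [ 95.7 114.2] 28 38
 ** On entry to DLASCL parameter number  4 had an illegal value
 ** On entry to DLASCL parameter number  4 had an illegal value
 ** On entry to DLASCL parameter number  4 had an illegal value
 ** On entry to DLASCL parameter number  4 had an illegal value
 ** On entry to DLASCL parameter number  5 had an illegal value
 ** On entry to DLASCL parameter number  4 had an illegal value<stdin>:8: RuntimeWarning: divide by zero encountered in scalar divide
Traceback (most recent call last):
numpy.linalg.LinAlgError: SVD did not converge in Linear Least Squares
```

```bash
python3 - <<'E' 2>&1 | grep -v DLA
from h import *
g=cv2.cvtColor(cv2.imread("pics/top0.png"),cv2.COLOR_BGR2GRAY).astype(float)
def edge(rows,start,step,lev):
    o=[]
    for r in rows:
        c=int(start(r))
        while g[r,c]>lev: c+=step
        a,b=g[r,c-step],g[r,c]; o.append((c-step+step*(a-lev)/max(a-b,1),r))
    return np.array(o)
mid=lambda r:266+ (r-165)*.13
def fit(l,e,z):
    w=onz('top',e,z); x,y=w[:,0],w[:,1]; k=np.polyfit(x,y,1)
    for _ in range(3):
        m=abs(np.polyval(k,x)-y)<1.7; k=np.polyfit(x[m],y[m],1)
    print(l,'ang',np.arctan(k[0]).round(4),'y@460,595',np.polyval(k,[460,595]).round(1),m.sum(),len(m))
R=[*range(217,229),*range(241,245)]
fit('tongL',edge(range(218,233),mid,-1,115),52);fit('tongR',edge([*range(214,229),*range(237,245)],mid,1,115),52)
R=[*range(169,183),*range(189,203)]
fit('lipR',edge(R,mid,1,142),69)
fit('lipL(z64)',edge(R,mid,-1,115),64)
o=[]
for c in range(260,290):
    r=235
    while g[r,c]>115: r+=1
    o.append((c,r-1+(g[r-1,c]-115)/(g[r-1,c]-g[r,c])))
w=onz('top',o,52);k=np.polyfit(w[:,1],w[:,0],1);print('front ang',-np.arctan(k[0]),'x@y=35',np.polyval(k,35))
E
```

```text
tongL ang 0.1461 y@460,595 [ 95.5 115.4] 15 15
tongR ang 0.1396 y@460,595 [-19.4  -0.4] 22 23
lipR ang 0.1428 y@460,595 [-0.8 18.6] 26 28
lipL(z64) ang 0.1502 y@460,595 [71.3 91.7] 26 28
front ang 0.14124683144652853 x@y=35 411.77553329843545
```

Seat found: (595.5, 57.2), yaw 0.143, deck floor at z 52. Cartridges: A ≈ (596,280), B ≈ (381,283), C ≈ (484,-329). B goes first.

drive_tool(
  moves=[
    [[0.0292,0.0264,0.01,0,0,0,0],[0.0292,0.0264,0.01,0,0,0,0],[0.0292,0.0264,0.01,0,0,0,0],[0.0292,0.0264,0.01,0,0,0,0],[0.0292,0.0264,0.01,0,0,0,0],[0.0292,0.0264,0.01,0,0,0,0],[0.0292,0.0264,0.01,0,0,0,0],[0.0292,0.0264,0.01,0,0,0,0]],
  ],
)

```text
clock: 0.77
position: [381.2, 281.8, 158.8]
ee_rot: [0.978, -0.207, -0.0, 0.0]
contact_force: [0.6, 0.8, 0.5]
gripper_width: 85.6
```

drive_tool(
  moves=[
    [[0,0,0.01,0,0,-0.119,0],[0,0,0.01,0,0,-0.119,0],[0,0,0.01,0,0,-0.119,0],[0,0,0.01,0,0,-0.119,0],[0,0,0,0,0,0,0],[0,0,0,0,0,0,0]],
  ],
)

```text
clock: 1.27
position: [380.9, 283.4, 118.9]
ee_rot: [1.0, 0.028, -0.0, 0.001]
contact_force: [0.3, -0.2, 0.9]
gripper_width: 85.6
```

```bash
cat >> h.py <<'E'
def rel(x,y,z=None,yaw=None):
    s=read_state(); q=s["ee_rot"]; t=2*np.arctan2(q[1],q[0]); p=s["position"]
    d=np.array([x,y])-p[:2]
    print('clk',round(s["clock"],2),'pos',p.round(1),'yaw',round(t,3),'F',s["contact_force"].round(2),'w',round(s["gripper_width"],1))
    print('tool dx,dy',(np.array([[np.cos(t),np.sin(t)],[np.sin(t),-np.cos(t)]])@d).round(1),'dz',None if z is None else round(p[2]-z,1),'rz',None if yaw is None else round((t-yaw+np.pi/2)%np.pi-np.pi/2,3))
E
python3 - <<'E'
from h import *
rel(381,283,64,.05)
c=np.zeros((560,800,3),np.uint8)
t=get_image("top");s=get_image("scene")
cv2.imwrite("pics/t1.png",t);cv2.imwrite("pics/s1.png",s)
c[:560,:400]=cv2.resize(t[200:312,150:230],(400,560),interpolation=2)
c[:400,400:]=cv2.resize(s[235:335,420:520],(400,400),interpolation=2);cv2.imwrite("pics/v1.png",c)
E
```

```text
clk 1.27 pos [380.9 283.4 118.9] yaw 0.056 F [ 0.26 -0.19  0.91] w 85.6
tool dx,dy [0.1 0.4] dz 54.9 rz 0.006
```

View pics/v1.png

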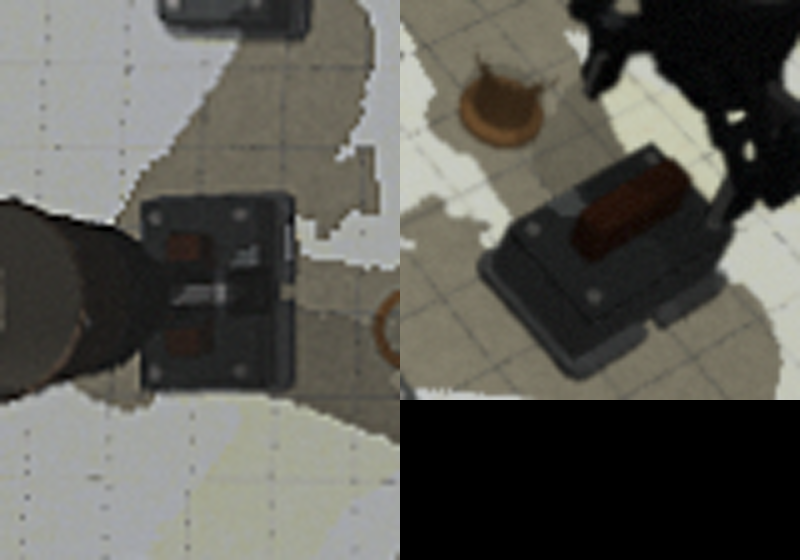

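The fingers straddle the fin of B, which sits around crop (187,245–335). Lowering and gripping.

drive_tool(
  moves=[
    [[0,0,0.018,0,0,0.03,0],[0,0,0.018,0,0,0,0],[0,0,0.018,0,0,0,60],[0,0,0,0,0,0,255],[0,0,0,0,0,0,255],[0,0,0,0,0,0,255],[0,0,0,0,0,0,255],[0,0,0,0,0,0,255]],
  ],
)

```text
clock: 2.03
position: [381.6, 284.5, 66.6]
ee_rot: [1.0, 0.015, 0.001, -0.001]
contact_force: [-1.0, 0.0, 3.1]
gripper_width: 19.4
```

drive_tool(
  moves=[
    [[0,0,0,0,0,0,255],[0,0,0,0,0,0,255],[0,0,0,0,0,0,255]],
  ],
)

```text
clock: 2.28
position: [381.7, 284.5, 66.6]
ee_rot: [1.0, 0.015, 0.001, -0.001]
contact_force: [-2.2, -0.7, 6.0]
gripper_width: 19.2
```

drive_tool(
  moves=[
    [[0,0,-0.008,0,0,0,255],[0,0,-0.008,0,0,0,255],[0,0,0,0,0,0,255],[0,0,0,0,0,0,255],[0,0,0,0,0,0,255],[0,0,0,0,0,0,255]],
  ],
)

```text
clock: 2.78
position: [380.8, 283.5, 81.0]
ee_rot: [1.0, 0.015, -0.0, 0.0]
contact_force: [0.5, -0.9, -1.9]
gripper_width: 19.2
```

The force change is about -2.7 N, so B is an empty one. I'll set it down and go to A.

drive_tool(
  moves=[
    [[0,0,0.008,0,0,0,255],[0,0,0.007,0,0,0,255],[0,0,0,0,0,0,255],[0,0,0,0,0,0,0],[0,0,0,0,0,0,0],[0,0,0,0,0,0,0],[0,0,0,0,0,0,0],[0,0,0,0,0,0,0]],
  ],
)

```text
clock: 3.45
position: [381.1, 283.8, 66.2]
ee_rot: [1.0, 0.015, -0.0, 0.0]
contact_force: [0.7, -0.7, -0.4]
gripper_width: 78.1
```

drive_tool(
  moves=[
    [[0,0,-0.03,0,0,0,0],[0,0,-0.03,0,0,0,0],[0.036,0,0,0,0,0.01,0],[0.036,0,0,0,0,0.01,0],[0.036,0,0,0,0,0.01,0],[0.036,0,0,0,0,0.01,0],[0.036,0,0,0,0,0,0],[0.036,0,0,0,0,0,0]],
  ],
)

```text
clock: 4.12
position: [598.7, 284.8, 126.1]
ee_rot: [1.0, -0.005, -0.0, 0.0]
contact_force: [0.7, 1.1, 0.7]
gripper_width: 85.4
```

```bash
python3 - <<'E'
from h import *
rel(597,282,66,-.01)
t=get_image("top");s=get_image("scene");cv2.imwrite("pics/t2.png",t)
for n,i in(("top",t),("scene",s)):
    for f in fins(n,i): print(n,*f)
E
```

```text
clk 4.12 pos [598.7 284.8 126.1] yaw -0.011 F [0.74 1.05 0.73] w 85.4
tool dx,dy [-1.7  2.8] dz 60.1 rz -0.001
top [187.  259.5] [378.3 280. ] [17, 65] 0.041
top [402.3 224.8] [ 481.8 -333.6] [70, 20] -0.366
top [308.7 135.8] [742.1 -62. ] [22, 64] 1.306
scene [246. 353.] [881.7 194.3] [31, 29] -0.476
scene [393.3 329.4] [605.9 284. ] [59, 24] 0.065
scene [226. 309.] [881.4  86.5] [29, 28] -0.476
scene [479.8 285.9] [385.  288.3] [73, 26] 0.061
scene [208.5 270.5] [881.7 -20.9] [29, 29] 1.229
scene [307.  138.7] [ 488.3 -322.9] [64, 23] -0.351
```

drive_tool(
  moves=[
    [[-0.002,0.003,0.02,0,0,0,0],[0,0,0.02,0,0,0,0],[0,0,0.02,0,0,0,60],[0,0,0,0,0,0,255],[0,0,0,0,0,0,255],[0,0,0,0,0,0,255],[0,0,0,0,0,0,255],[0,0,0,0,0,0,255]],
  ],
)

```text
clock: 4.88
position: [595.8, 282.8, 68.4]
ee_rot: [1.0, -0.005, 0.001, -0.001]
contact_force: [0.4, 0.3, -2.5]
gripper_width: 19.1
```

drive_tool(
  moves=[
    [[0,0,0,0,0,0,255],[0,0,0,0,0,0,255],[0,0,-0.008,0,0,0,255],[0,0,-0.008,0,0,0,255],[0,0,0,0,0,0,255],[0,0,0,0,0,0,255],[0,0,0,0,0,0,255],[0,0,0,0,0,0,255]],
  ],
)

```text
clock: 5.55
position: [594.6, 281.8, 81.6]
ee_rot: [1.0, -0.006, -0.001, 0.0]
contact_force: [-0.4, -0.3, -3.3]
gripper_width: 19.4
```

Reading is about -3.5 N, so A is also light and C should be the filled one. Lifting C will confirm it. Setting A down and moving over.

drive_tool(
  moves=[
    [[0,0,0,0,0,0,255],[0,0,0,0,0,0,255]],
  ],
)

```text
clock: 5.72
position: [594.8, 281.9, 81.8]
ee_rot: [1.0, -0.005, -0.0, 0.0]
contact_force: [0.4, -0.5, -3.4]
gripper_width: 19.0
```

drive_tool(
  moves=[
    [[0,0,0.007,0,0,0,255],[0,0,0.007,0,0,0,255],[0,0,0,0,0,0,255],[0,0,0,0,0,0,0],[0,0,0,0,0,0,0],[0,0,0,0,0,0,0],[0,0,0,0,0,0,0],[0,0,0,0,0,0,0]],
  ],
)

```text
clock: 6.38
position: [595.1, 282.1, 68.4]
ee_rot: [1.0, -0.005, 0.0, -0.0]
contact_force: [0.4, -0.4, 0.4]
gripper_width: 78.1
```

drive_tool(
  moves=[
    [[0,0,-0.04,0,0,0,0],[0,0,-0.04,0,0,0,0],[0,0,-0.04,0,0,0,0],[-0.007,0.04,0,0,0,0,0],[-0.007,0.04,0,0,0,0,0],[-0.007,0.04,0,0,0,0,0],[-0.007,0.04,0,0,0,0,0],[-0.007,0.04,0,0,0,0,0]],
  ],
)

```text
clock: 7.05
position: [557.1, 80.9, 188.7]
ee_rot: [1.0, -0.005, 0.0, -0.0]
contact_force: [0.6, -0.0, 0.7]
gripper_width: 85.5
```

drive_tool(
  moves=[
    [[-0.007,0.04,0,0,0,0,0],[-0.007,0.04,0,0,0,0,0],[-0.007,0.04,0,0,0,0,0],[-0.007,0.04,0,0,0,0,0],[-0.007,0.04,0,0,0,0,0],[-0.007,0.04,0,0,0,0,0],[-0.007,0.04,0,0,0,0,0],[-0.007,0.04,0,0,0,0,0]],
  ],
)

```text
clock: 7.72
position: [497.7, -238.8, 188.7]
ee_rot: [1.0, -0.005, 0.0, 0.0]
contact_force: [1.3, -0.3, -0.7]
gripper_width: 85.2
```

drive_tool(
  moves=[
    [[-0.007,0.04,0,0,0,0,0],[-0.007,0.04,0,0,0,0,0],[0,0,0.015,0,0,0.117,0],[0,0,0.015,0,0,0.117,0],[0,0,0.015,0,0,0.117,0],[0,0,0,0,0,0,0]],
  ],
)

```text
clock: 8.22
position: [481.4, -316.4, 140.2]
ee_rot: [0.983, -0.182, -0.003, -0.001]
contact_force: [0.3, 0.2, -0.4]
gripper_width: 85.5
```

```bash
python3 - <<'E'
from h import *
rel(484,-330,66,-.36)
t=get_image("top");s=get_image("scene");cv2.imwrite("pics/t3.png",t)
for n,i in(("top",t),("scene",s)):
    for f in fins(n,i): print(n,*f)
E
```

```text
clk 8.22 pos [ 481.4 -316.4  140.2] yaw -0.366 F [ 0.27  0.22 -0.44] w 85.5
tool dx,dy [ 7.3 11.8] dz 74.2 rz -0.006
top [187.  259.5] [378.3 280. ] [17, 65] 0.041
top [190.7 185. ] [592.5 278.9] [66, 17] -0.01
top [308.4 135.3] [743.6 -61.3] [22, 66] 1.248
scene [246. 352.] [880.9 192.4] [31, 29] -0.476
scene [397.2 328.5] [597.9 286.2] [71, 21] -0.031
scene [226. 309.] [881.4  86.5] [29, 28] -0.476
scene [480.3 285.7] [383.6 288.5] [70, 25] 0.034
scene [208.5 270.5] [881.7 -20.9] [29, 29] 1.229
```

drive_tool(
  moves=[
    [[0.007,0.012,0.025,0,0,0,0],[0,0,0.025,0,0,0,0],[0,0,0.024,0,0,0,60],[0,0,0,0,0,0,255],[0,0,0,0,0,0,255],[0,0,0,0,0,0,255],[0,0,0,0,0,0,255],[0,0,0,0,0,0,255]],
  ],
)

```text
clock: 8.98
position: [487.3, -331.4, 71.9]
ee_rot: [0.984, -0.179, 0.002, 0.001]
contact_force: [-1.4, -2.4, 4.1]
gripper_width: 18.8
```

drive_tool(
  moves=[
    [[0,0,0,0,0,0,255],[0,0,0,0,0,0,255],[0,0,-0.008,0,0,0,255],[0,0,-0.008,0,0,0,255],[0,0,0,0,0,0,255],[0,0,0,0,0,0,255],[0,0,0,0,0,0,255],[0,0,0,0,0,0,255]],
  ],
)

```text
clock: 9.65
position: [485.2, -330.0, 84.4]
ee_rot: [0.984, -0.18, -0.001, -0.0]
contact_force: [0.1, -0.5, -8.9]
gripper_width: 19.2
```

C reads about -9 N, so C is the filled one. Lifting it and carrying it to the front of the tongue.

drive_tool(
  moves=[
    [[0,0,-0.02,0,0,-0.102,255],[0,0,-0.02,0,0,-0.102,255],[0,0,-0.02,0,0,-0.102,255],[0,0,-0.02,0,0,-0.102,255],[0,0,-0.02,0,0,-0.101,255],[0,0,0,0,0,0,255],[0,0,0,0,0,0,255]],
  ],
)

```text
clock: 10.23
position: [486.2, -330.3, 185.5]
ee_rot: [0.997, 0.072, 0.001, 0.0]
contact_force: [0.3, 1.1, -9.3]
gripper_width: 18.9
```

```bash
python3 - <<'E'
from h import *
rel(447,36,120,.143)
E
```

```text
clk 10.23 pos [ 486.2 -330.3  185.5] yaw 0.144 F [ 0.31  1.12 -9.34] w 18.9
tool dx,dy [  13.9 -368.1] dz 65.5 rz 0.001
```

drive_tool(
  moves=[
    [[0.001,-0.02,0,0,0,0,255],[0.001,-0.032,0,0,0,0,255],[0.001,-0.032,0,0,0,0,255],[0.001,-0.032,0,0,0,0,255],[0.001,-0.032,0,0,0,0,255],[0.001,-0.032,0,0,0,0,255],[0.001,-0.032,0,0,0,0,255],[0.001,-0.032,0,0,0,0,255]],
  ],
)

```text
clock: 10.9
position: [455.9, -86.5, 183.1]
ee_rot: [0.997, 0.072, -0.002, -0.0]
contact_force: [0.0, 0.6, -8.3]
gripper_width: 18.9
```

drive_tool(
  moves=[
    [[0.001,-0.032,0,0,0,0,255],[0.001,-0.032,0,0,0,0,255],[0.001,-0.03,0,0,0,0,255],[0.001,-0.02,0,0,0,0,255],[0.001,-0.01,0,0,0,0,255],[0,0,0.02,0,0,0,255],[0,0,0.02,0,0,0,255],[0,0,0,0,0,0,255]],
  ],
)

```text
clock: 11.57
position: [440.4, 34.1, 140.5]
ee_rot: [0.997, 0.072, -0.006, 0.001]
contact_force: [-2.4, -1.3, -10.1]
gripper_width: 18.8
```

```bash
python3 - <<'E'
from h import *
rel(447,36,122,.143)
c=np.zeros((560,800,3),np.uint8)
t=get_image("top");s=get_image("scene")
cv2.imwrite("pics/t4.png",t);cv2.imwrite("pics/s4.png",s)
c[:560,:400]=cv2.resize(t[150:262,232:312],(400,560),interpolation=2)
b=cv2.resize(s[170:310,285:445],(400,350),interpolation=2)
c[:350,400:]=b;cv2.imwrite("pics/v4.png",c)
E
```

```text
clk 11.57 pos [440.4  34.1 140.5] yaw 0.144 F [ -2.37  -1.26 -10.09] w 18.8
tool dx,dy [ 6.8 -0.9] dz 18.5 rz 0.001
```

View pics/v4.png

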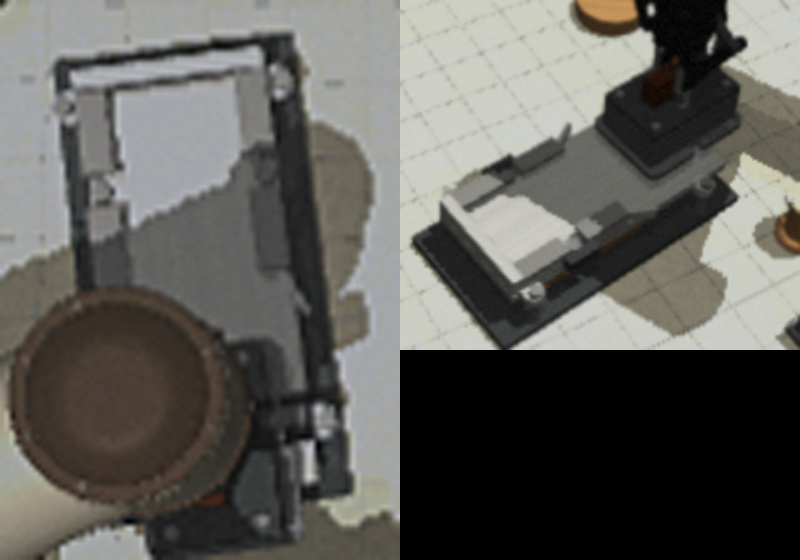

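The cartridge is over the tongue's front, with its flange front edge from crop (598,125) to (655,178). I'll locate it in the seat frame.

```bash
cat >> h.py <<'E'
SEAT=np.array([595.5,57.2]);YAW=.143
def seatxy(w):
    w=np.atleast_2d(w)[:,:2]-SEAT; c,s=np.cos(YAW),np.sin(YAW); return np.c_[w@[c,s],w@[-s,c]].round(1)
def st():
    s=read_state(); print('clk',round(s["clock"],2),'tcp in seat',seatxy(s["position"]),'z',s["position"][2].round(1),'F',s["contact_force"].round(1))
E
python3 - <<'E'
from h import *
st()
uv=[((x-400+.5)/2.5-.5+285,(y+.5)/2.5-.5+170) for x,y in((598,127),(655,177))]
print(seatxy(onz('scene',uv,74)))
E
```

```text
clk 11.67 tcp in seat [[-153.5   -0.7]] z 144.1 F [ 1.1 -0.1 -8.4]
[[-100.6  -38.6]
 [-103.9   40.1]]
```

drive_tool(
  moves=[
    [[0,0,0.01,0,0,0,255],[0,0,0.008,0,0,0,255],[0,0,0.002,0,0,0,255],[0,0,0,0,0,0,255],[0,0,0,0,0,0,255],[0,0,0,0,0,0,255]],
  ],
)

```text
clock: 12.17
position: [445.3, 35.6, 125.9]
ee_rot: [0.997, 0.074, 0.001, -0.0]
contact_force: [-0.4, 0.3, -7.4]
gripper_width: 18.7
```

```bash
python3 - <<'E'
from h import *
st()
E
```

```text
clk 12.17 tcp in seat [[-151.8    0. ]] z 125.9 F [-0.4  0.3 -7.4]
```

drive_tool(
  moves=[
    [[0,0,0.001,0,0,0,255],[0,0,0,0,0,0,255],[0,0,0,0,0,0,255]],
  ],
)

```text
clock: 12.42
position: [444.8, 35.5, 124.5]
ee_rot: [0.997, 0.074, 0.0, -0.0]
contact_force: [-0.9, 0.3, -6.7]
gripper_width: 19.0
```

drive_tool(
  moves=[
    [[0,0,0.001,0,0,0,255],[0,0,0,0,0,0,255],[0,0,0,0,0,0,255]],
  ],
)

```text
clock: 12.67
position: [444.9, 35.4, 123.8]
ee_rot: [0.997, 0.074, 0.0, 0.0]
contact_force: [-1.4, 0.1, -2.7]
gripper_width: 18.7
```

Deck contact is at TCP z ≈ 124. Rising 1.5 mm and sliding into the cheeks.

drive_tool(
  moves=[
    [[0,0,-0.0015,0,0,0,255],[0.008,0,0,0,0,0,255],[0.008,0,0,0,0,0,255],[0.008,0,0,0,0,0,255],[0.008,0,0,0,0,0,255],[0.004,0,0,0,0,0,255],[0,0,0,0,0,0,255],[0,0,0,0,0,0,255]],
  ],
)

```text
clock: 13.33
position: [480.2, 40.7, 124.3]
ee_rot: [0.997, 0.073, -0.001, 0.0]
contact_force: [-0.6, -0.4, -7.7]
gripper_width: 18.9
```

drive_tool(
  moves=[
    [[0.008,0,0,0,0,0,255],[0.008,0,0,0,0,0,255],[0.008,0,0,0,0,0,255],[0,0,0,0,0,0,255],[0,0,0,0,0,0,255]],
  ],
)

```text
clock: 13.75
position: [504.5, 44.4, 124.6]
ee_rot: [0.997, 0.073, -0.0, -0.0]
contact_force: [-0.8, 0.5, -8.6]
gripper_width: 18.8
```

```bash
python3 - <<'E'
from h import *
rel(595.5,57.2,125,.143);st()
c=np.zeros((560,800,3),np.uint8)
t=get_image("top");s=get_image("scene")
c[:560,:400]=cv2.resize(t[150:262,232:312],(400,560),interpolation=2)
c[:350,400:]=cv2.resize(s[170:310,285:445],(400,350),interpolation=2);cv2.imwrite("pics/v5.png",c)
E
```

```text
clk 13.75 pos [504.5  44.4 124.6] yaw 0.147 F [-0.83  0.54 -8.64] w 18.8
tool dx,dy [91.8  0.7] dz -0.4 rz 0.004
clk 13.75 tcp in seat [[-91.8   0.3]] z 124.6 F [-0.8  0.5 -8.6]
```

View pics/v5.png

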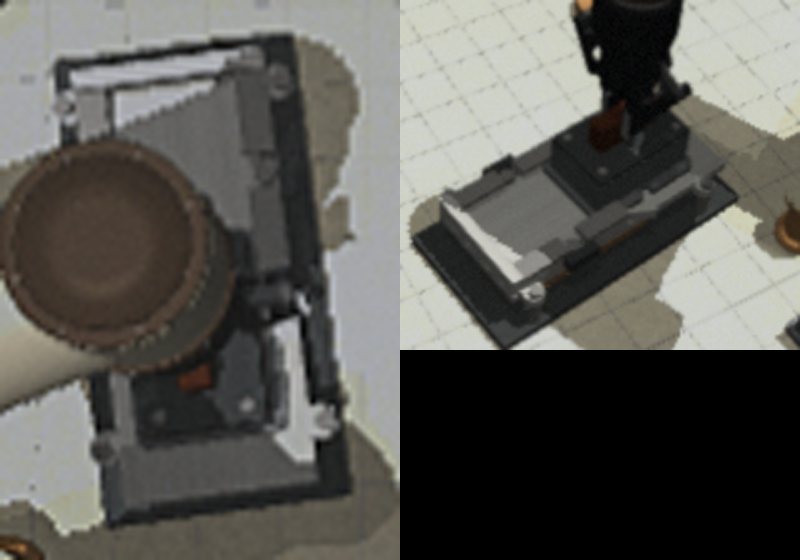

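The leading end is inside the guide (front edge around crop (548,172)–(600,212)) and side forces are near zero. Continuing past the rollers.

drive_tool(
  moves=[
    [[0.008,0,0,0,0,0,255],[0.008,0,0,0,0,0,255],[0.008,0,0,0,0,0,255],[0.008,0,0,0,0,0,255],[0.004,0,0,0,0,0,255],[0,0,0,0,0,0,255]],
  ],
)

```text
clock: 14.35
position: [539.4, 49.2, 124.4]
ee_rot: [0.997, 0.073, -0.002, 0.0]
contact_force: [-3.7, -2.1, -3.9]
gripper_width: 19.0
```

drive_tool(
  moves=[
    [[0.006,0,0,0,0,0,255],[0.006,0,0,0,0,0,255],[0.006,0,0,0,0,0,255],[0.006,0,0,0,0,0,255],[0,0,0,0,0,0,255]],
  ],
)

```text
clock: 14.77
position: [563.5, 53.0, 124.5]
ee_rot: [0.997, 0.073, -0.0, 0.0]
contact_force: [-2.0, -1.5, -6.9]
gripper_width: 18.9
```

```bash
python3 - <<'E'
from h import *
st()
E
```

```text
clk 14.77 tcp in seat [[-32.2   0.4]] z 124.5 F [-2.  -1.5 -6.9]
```

drive_tool(
  moves=[
    [[0.006,0,0,0,0,0,255],[0.006,0,0,0,0,0,255],[0.006,0,0,0,0,0,255],[0.004,0,0,0,0,0,255],[0,0,0,0,0,0,255]],
  ],
)

```text
clock: 15.18
position: [585.4, 56.3, 124.5]
ee_rot: [0.997, 0.073, -0.0, 0.0]
contact_force: [-1.8, -0.1, -6.5]
gripper_width: 18.8
```

drive_tool(
  moves=[
    [[0.004,0,0,0,0,0,255],[0.004,0,0,0,0,0,255],[0,0,0,0,0,0,255]],
  ],
)

```text
clock: 15.43
position: [594.9, 57.7, 124.9]
ee_rot: [0.997, 0.074, 0.002, -0.0]
contact_force: [0.6, -2.2, -8.0]
gripper_width: 18.9
```

drive_tool(
  moves=[
    [[0.003,0,0,0,0,0,255],[0,0,0,0,0,0,255],[0,0,0,0,0,0,255]],
  ],
)

```text
clock: 15.68
position: [596.8, 58.4, 124.8]
ee_rot: [0.997, 0.073, 0.001, -0.0]
contact_force: [0.6, 0.2, -8.0]
gripper_width: 18.7
```

drive_tool(
  moves=[
    [[0.002,0,0,0,0,0,255],[0,0,0,0,0,0,255],[0,0,0,0,0,0,255]],
  ],
)

```text
clock: 15.93
position: [597.9, 58.3, 124.7]
ee_rot: [0.997, 0.074, -0.0, -0.0]
contact_force: [-0.8, 0.4, -8.8]
gripper_width: 18.5
```

drive_tool(
  moves=[
    [[0.002,0,0,0,0,0,255],[0,0,0,0,0,0,255],[0,0,0,0,0,0,255]],
  ],
)

```text
clock: 16.18
position: [598.5, 58.3, 124.6]
ee_rot: [0.997, 0.073, -0.002, 0.0]
contact_force: [-5.1, 0.8, -5.1]
gripper_width: 18.8
```

drive_tool(
  moves=[
    [[0.002,0,0,0,0,0,255],[0,0,0,0,0,0,255],[0,0,0,0,0,0,255]],
  ],
)

```text
clock: 16.43
position: [599.0, 58.3, 124.3]
ee_rot: [0.997, 0.073, -0.004, 0.0]
contact_force: [-8.6, 1.6, -3.2]
gripper_width: 19.0
```

Resistance starts at TCP +3.5 mm. The rollers were first felt 60 mm earlier, so this is the stop. Relaxing the push and lowering with the deck.

drive_tool(
  moves=[
    [[-0.002,0,0.003,0,0,0,255],[0,0,0.003,0,0,0,255],[0,0,0.003,0,0,0,255],[0,0,0,0,0,0,255],[0,0,0,0,0,0,255]],
  ],
)

```text
clock: 16.85
position: [598.4, 58.1, 116.5]
ee_rot: [0.997, 0.073, -0.002, 0.0]
contact_force: [-6.5, -0.3, -1.0]
gripper_width: 18.6
```

drive_tool(
  moves=[
    [[0,0,0,0,0,0,0],[0,0,0,0,0,0,0],[0,0,0,0,0,0,0],[0,0,0,0,0,0,0],[0,0,-0.02,0,0,0,0],[0,0,-0.03,0,0,0,0],[0,0,-0.03,0,0,0,0],[0,0,-0.02,0,0,0,0]],
  ],
)

```text
clock: 17.52
position: [601.8, 58.7, 219.7]
ee_rot: [0.997, 0.074, 0.003, -0.0]
contact_force: [-0.0, -0.1, -0.0]
gripper_width: 85.5
```

drive_tool(
  moves=[
    [[0,0.04,0,0,0,0,0],[0,0.04,0,0,0,0,0],[0,0.04,0,0,0,0,0],[0,0.04,0,0,0,0,0],[0,0.04,0,0,0,0,0],[0,0.04,0,0,0,0,0],[0,0,0,0,0,0,0]],
  ],
)

```text
clock: 18.1
position: [636.0, -185.5, 216.0]
ee_rot: [0.998, 0.07, 0.001, 0.001]
contact_force: [1.1, 0.7, 1.1]
gripper_width: 85.2
```

```bash
python3 - <<'E'
from h import *
st()
c=np.zeros((560,800,3),np.uint8)
t=get_image("top");s=get_image("scene");cv2.imwrite("pics/t6.png",t);cv2.imwrite("pics/s6.png",s)
for n,z in(("top",130),("scene",130)):
    for f in fins(n,t if n=="top" else s,z): print(n,*f,seatxy(f[1]))
c[:560,:400]=cv2.resize(t[150:262,232:312],(400,560),interpolation=2)
c[:350,400:]=cv2.resize(s[170:310,285:445],(400,350),interpolation=2);cv2.imwrite("pics/v6.png",c)
E
```

```text
clk 18.1 tcp in seat [[   5.5 -246. ]] z 216.0 F [1.1 0.7 1.1]
top [187.  259.5] [379.  266.9] [17, 62] 0.041 [[-184.4  238.4]]
top [190.7 185. ] [585.3 265.8] [63, 16] -0.006 [[ 19.6 207.9]]
scene [246. 352.] [884.4 214.3] [29, 27] -0.476 [[308.3 114.3]]
scene [397.5 329.5] [617.  305.1] [68, 24] -0.012 [[ 56.6 242.3]]
scene [226. 309.] [884.9 113.9] [27, 27] -0.476 [[294.5  14.9]]
scene [480.4 286.2] [413.8 306.2] [67, 26] 0.045 [[-144.4  272.4]]
scene [208.5 270.5] [885.2  12.1] [27, 28] 1.229 [[280.3 -85.9]]
scene [342.8 238.5] [598.3  67. ] [71, 31] 0.132 [[4.2 9.3]]
```

View pics/v6.png

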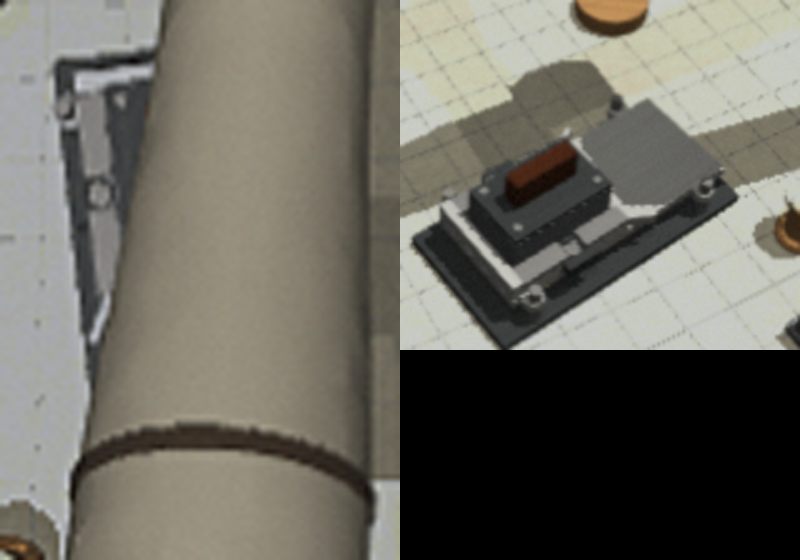

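Scene view: the cartridge sits at the stop in the guide, with its fin at crop (540,172). The arm still blocks the top view, so I'll move it away and check numerically.

drive_tool(
  moves=[
    [[-0.015,0.035,0,0,0,0,0],[-0.015,0.035,0,0,0,0,0],[-0.015,0.035,0,0,0,0,0],[-0.015,0.035,0,0,0,0,0],[-0.015,0.035,0,0,0,0,0],[-0.015,0.035,0,0,0,0,0],[0,0,0,0,0,0,0],[0,0,0,0,0,0,0]],
  ],
)

```text
clock: 18.87
position: [576.7, -400.7, 215.8]
ee_rot: [0.997, 0.073, 0.0, 0.0]
contact_force: [-0.3, -0.2, -1.1]
gripper_width: 85.1
```

```bash
python3 - <<'E'
from h import *
st()
t=get_image("top");s=get_image("scene");cv2.imwrite("pics/t7.png",t)
for n,z in(("top",130),("scene",130)):
    for f in fins(n,t if n=="top" else s,z): 
        if abs(seatxy(f[1])).max()<40: print(n,*f,seatxy(f[1]))
# deck drop: same rigid bright deck patch (stop/guide end) between start and now, scene view, vs predicted shift for 8 mm
s0=cv2.imread("pics/scene0.png")
c,v=np.cos(YAW),np.sin(YAW)
for nm,(a,b,z) in {"rollerL":(0,49.5,62.5),"stopL":(66,42,72),"stopR":(66,-42,72),"lipL":(-45,43,69)}.items():
    W=np.array([SEAT[0]+a*c-b*v,SEAT[1]+a*v+b*c,z]); p=proj('scene',W)[0]; q=proj('scene',W-[0,0,8])[0]
    x,y=p.round().astype(int); T=s0[y-7:y+8,x-7:x+8]; R=s[y-14:y+20,x-14:x+15]
    m=cv2.matchTemplate(R,T,cv2.TM_CCOEFF_NORMED); k=cv2.minMaxLoc(m); print(nm,'shift',np.array(k[3])-7,'score',round(k[1],2),'pred8mm',(q-p).round(1))
o=np.zeros((560,800,3),np.uint8)
o[:560,:400]=cv2.resize(t[150:262,232:312],(400,560),interpolation=2)
o[:400,400:]=cv2.resize(s[220:310,285:375],(400,400),interpolation=2);cv2.imwrite("pics/v7.png",o)
E
```

```text
clk 18.87 tcp in seat [[ -83.8 -450.6]] z 215.8 F [-0.3 -0.2 -1.1]
top [266.3 183.2] [592.   54.5] [18, 69] 0.152 [[-3.8 -2.2]]
scene [342.4 237.1] [597.   63.2] [71, 26] 0.213 [[2.3 5.7]]
rollerL shift [-5 10] score 0.81 pred8mm [-0.2  2.1]
stopL shift [3 7] score 0.78 pred8mm [-0.1  2.1]
stopR shift [0 3] score 0.85 pred8mm [0.1 2.1]
lipL shift [2 8] score 0.83 pred8mm [-0.3  2.1]
```

View pics/v7.png

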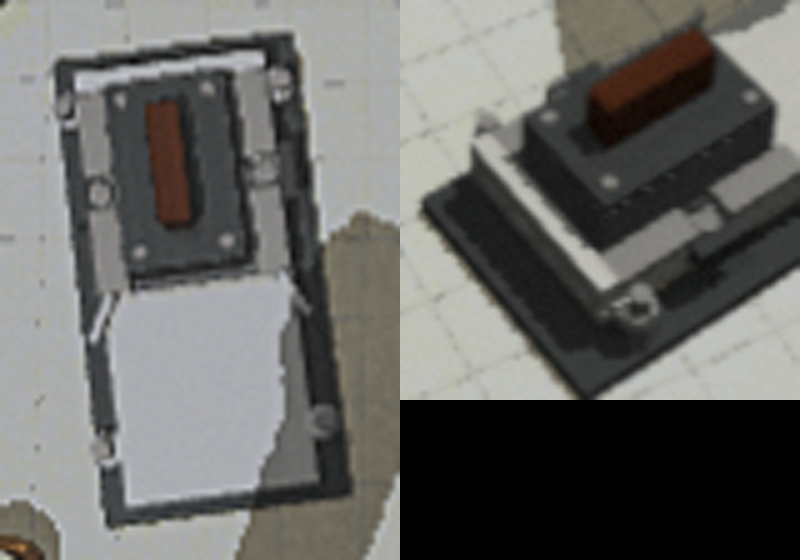

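Both views show the cartridge at the stop, with the rollers in the notches and the flange's rear end flush with the mouth. Handing in.

```bash
python3 -c "
from bench import *
print(job_done())"
```

```text
the job is handed in; nothing more can be done
None
```

I weighed all three cartridges by lifting them. B and A read about 3 N each, and C read about 8.5 N, so C was the filled one. I slid C in along the guide to the stop, let go and handed the job in at about 19 s of the 72 s; the hand-in gives no verdict.

**Reaching home:** the rollers were first felt about 60 mm before the end. A steady push-back built up to 8.6 N at the stop.

**Deck down:** I lowered the gripper about 8 mm while still holding C. Only about 1 N of weight was left on it, so the deck had sunk and was carrying C.

**Last checks:**
- **Position:** the two views disagreed by a few mm on C's place along the guide: -3.8 mm from the top, +2.3 mm from the scene camera. This matches the camera bias seen on the other fins. Their mean is under 1 mm from the seat along the guide and about 2 mm across. In the pictures C stands at the stop with the rollers in the notches.
- **Deck in the pictures:** I also tried to measure the deck drop by image matching, but the results were inconsistent (3 to 10 px where about 2 px was expected). I relied on the force and height evidence instead.
- **Everything else:** A and B were set back upright on the bench where they came from. I saw no contact with the other objects, but did not re-measure all of them. The arm was clear of everything.

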